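Hang an order carrier on the packing-bench rail

TASK

Swing the blue file box's lid right back so that it stays open by itself, and leave it open. Take the yellow order carrier out of the box, hook it over the uncovered left end of the bench's rail, and slide it along the rail under the light until its hook is in line with the yellow marker; let it hang there, still and upright. Leave the dividers in the box, the blue carrier on the rail and everything else on the bench where they are.

Things in the scene. Friction and masses are not known exactly. Their poses are not given: they have to be found in the camera images.
- file_box: blue metal file box fixed on the bench, 190 (x) by 116 (y) by 85 high, walls 4; origin: centre of its underside; lid hinge along its back (+x) top edge. A black insert 52 high has three slots across the box at x -18, 24, 66, 9 wide, floor at 5: the yellow carrier stands upright in one, its axes as the box's, grey dividers in the others
- file_lid (a joint): angle of the domed lid: 0 shut, grows as its front swings up and back, stop at 1.83 rad. 190 by 116 by 84 high, 0.22 kg, on a free hinge; balances at about 1.1 rad: below that it falls shut, beyond it falls open onto its stop and stays
- lid_hinge (a point): middle of the lid's hinge axis (along the box's y), 93 mm behind the box's origin, 85 mm above the bench
- lid_tab (a point): grip point on the lid's black pull tab, a bar 28 wide (y), 10 thick, standing 36 mm out from the lid's front face; 24 mm out from that face, 212 mm before the hinge axis and 28 mm above the lid's rim (113 mm above the bench when shut); moves with the lid
- yellow_carrier: Yellow plastic order carrier, 0.12 kg, 151 high: ticket panel 100 wide (y), 6 thick (x 5 to 11), 70 high; from its top middle a leg 26 wide rises at x -19 to -14, with a thumb grip 26 wide (y) standing forward, x -51 to -19, z 96 to 120; on top a hook bends back to +x, 28 clear inside, roof sloping 45 deg, tip leg ending at z 126. Origin: at the underside, x 0 below the hook's seat
- yellow_grip (a point): point to hold on the yellow carrier's thumb grip, 108 mm above its underside and 38 mm before its origin; axes as the carrier
- yellow_hook (a point): seat of the yellow carrier's hook, 138 mm straight above its origin: when hung, the bar's axis passes here; axes as the carrier
- rail_frame: fixed stand: steel bar, diameter 14, along y from -260 to 260, axis 230 above the bench, held at y -250 and 250 by arms from posts behind (+x 75 to 105; a third at y 50). An LED light bar covers it from y -280 to 80: underside 22 above the axis, x -22 to 36, 30 high; beneath it hooks slide but cannot be lifted off. Origin: on the bench under the bar's middle; y to the uncovered left end
- rail_open (a point): on the bar's axis, in the middle of its uncovered left end (y 160 mm in the stand's frame; free from 80 to 242); axes as the stand
- yellow_mark: yellow marker, a saddle clip 30 mm wide with a black centre line, over the light bar; its origin lies on the bar's axis straight below the line; axes as the stand. The carrier belongs with its hook seat here
- blue_mark: the same in blue, nearer the far right end; origin likewise on the bar's axis
- blue_carrier: Hangs at the blue marker; leave it. Blue plastic order carrier, 0.12 kg, 151 high: ticket panel 100 wide (y), 6 thick (x 5 to 11), 70 high; from its top middle a leg 26 wide rises at x -19 to -14, with a thumb grip 26 wide (y) standing forward, x -51 to -19, z 96 to 120; on top a hook bends back to +x, 28 clear inside, roof sloping 45 deg, tip leg ending at z 126. Origin: at the underside, x 0 below the hook's seat
- divider_a: grey divider plate 100 wide, 6 thick, 79 high, standing in a slot of the box; origin: at its underside, 8 mm before (-x) its middle; leave it
- divider_b: another grey divider plate, the same; leave it
- scanner: black and grey hand scanner lying on the bench, 160 by 66 by 34 mm; origin under its middle; leave it
- tape_roll: brown roll of packing tape lying flat, 100 mm diameter, 48 high; origin under its centre; leave it
- speaker: black portable speaker, 75 by 165 by 70 mm high; origin under its centre; leave it
- white_carton: small white carton, 120 by 90 by 50 mm high; origin under its centre; leave it
- charger: white plug-in charger, 50 by 45 by 28 mm high; origin under its centre; leave it

How it is judged:
On the way, in this order (a step that is already met when the one before it is completed fails the run):
1. the lid has been swung past its balance point and rests open (value of joint file_lid above 1.6 rad), for 0.3 s.
2. the yellow carrier is hooked over the rail at its uncovered end, bearing on it (x of yellow_hook in the frame of yellow_mark between -0.008 and 0.008 m and z of yellow_hook in the frame of yellow_mark between -0.005 and 0.005 m and y of yellow_hook in the frame of yellow_mark above 0.045 m and contact force between yellow_carrier and rail_frame above 0.2 N), for 0.2 s.
At the end, for the whole second after the job is handed in: the yellow carrier hangs still and upright (within 0.2 rad) with its hook seated on the bar, in line with the yellow marker to within 15 mm along the bar; the lid still stands open (beyond 1.6 rad); the blue carrier hangs within 30 mm of its marker; everything else is where it was (x of yellow_hook in the frame of yellow_mark between -0.008 and 0.008 m and z of yellow_hook in the frame of yellow_mark between -0.005 and 0.005 m and y of yellow_hook in the frame of yellow_mark between -0.015 and 0.015 m and contact force between yellow_carrier and rail_frame above 0.3 N and angle between yellow_carrier's own z axis and vertical below 0.2 rad and linear speed of yellow_carrier below 0.03 m/s and value of joint file_lid above 1.6 rad and horizontal distance between blue_carrier and blue_mark below 0.03 m); the robot touches nothing.
It fails at once if the blue carrier is pushed more than 20 mm (distance of blue_carrier from where it was at the start of the episode above 0.02 m).
It fails at once if a divider is pulled out of the box or pushed more than 25 mm (distance of any of divider_a, divider_b from where it was at the start of the episode above 0.025 m).
It fails at once if something else on the bench is moved more than 25 mm (distance of any of scanner, tape_roll, speaker, white_carton, charger from where it was at the start of the episode above 0.025 m).
It also fails if it takes over 58 s, if anything falls off the work surface, if the arm or the gripper's body presses on something with over 40 N, if the wrist force passes 120 N, or if a joint passes its speed limit or range.

ROBOT

A 7-joint arm with a two-finger parallel gripper is mounted at the origin on the work surface. World frame = base frame: x ahead of the robot, y to its left, z up, the work surface at z = 0. Lengths are in m, angles in rad, forces in N, time in s.
With the tool pointing down it reaches from about 0.425 to 0.925 m from the base axis. Payload 6.8 kg.
Tool frame: the origin (TCP) lies midway between the tips of the shut fingers; the grasp point (between the pads) lies 19 mm behind it; x points along the fingers, y is the direction in which the jaws open and shut, and the axes are right-handed (so a half turn about x gives the same grasp; the last joint's range is limited). The gripper opens to 85 mm and grips with 20 to 120 N. Pads are 22 mm wide; open, the fingers measure 114 mm over their backs; the gripper's body (76 mm by 85 mm) begins 54 mm behind the grasp point. The pads swing forward as they close: fully open they stand 13 mm farther back than shut.
Start: joints at [-1.309, 0.477, 0.022, 1.555, -0.011, 1.109, -0.083], TCP at [0.244, 0.629, 0.231] pointing down, gripper open.
Joint ranges: [-2.96, 2.96], [-0.34, 2.1], [-1.41, 1.46], [0.24, 2.44], [-1.37, 4.51], [0.17, 1.92], [-2.96, 2.96]. Speed limits (rad/s): [2.39, 2.39, 3.14, 3.14, 3.14, 3.14, 3.14].

INTERFACE

Orientations are given as a rotation vector (axis times angle).
In Python, from bench import r gives the robot as it stands.
- The arm moves only by the tool carry_out, never from a script. Its argument "targets" is one flat list of numbers, 7 for each row, row after row: the finger opening in m, from 0 to 0.0854, then the shift along the tool's x, y, z in m, then the turn, a rotation vector about the tool's x, y, z in units of 5 degrees (1.0 is 5 degrees). A call has 1 to 12 rows; each row is the pose to reach, as a shift and turn from the pose measured when the call began, along the tool's axes at that moment; what a row does not reach only later rows make up. A row lasts 1/8 s, in which the tool goes at most 62.5 mm and 10.7 degrees, less where a joint would pass 70% of its speed; a pose out of reach is approached as far as the arm can. A call with a gripper value outside its range is refused whole. The fingers move at their own pace and stop on an object; "squeeze" is the grip in N (left out, the last holds). Time passes only in rows, so rows that repeat a pose let the fingers close. It gives the time, the measured TCP pose, the force and the opening at its end, in the units of the state.
- r.get_obs(): the state, without advancing time (a new reading comes with each control period).
- r.grab_frame(name): name is "scene" or "top" or "wrist"; returns the picture (400x640x3 uint8, blue, green, red); there is no depth.
- r.camera_info(name): a dict with "fx", "fy", "cx", "cy" (pixels), "xyz" and "orientation" of the camera in the world. Camera axes: x right, y up, looking along -z (the intrinsics and any distortion apply to the point x, -y, -z); pixel columns grow to the right and rows downward; lengths in m; the calibration is good to about 2 mm. A picture is of the moment at which its call begins: read the wrist's pose just before it. camera_info takes no time and is no camera call; for the wrist camera it gives the pose at the moment of the call.
- r.hand_in(): hands the job in, once; it reports no verdict.
The state is a dict: "clock": time; "joints": joint angles; "qvel": joint speeds; "tau": joint torques, N m; "tcp_pos": TCP position; "orientation": TCP orientation; "contact_force": force on the tool from outside, world axes, zero at the start; "moment": the same for the moment, N m; "grip_width": finger opening in m.
Only numpy, scipy, OpenCV 4.12 (cv2) and the standard library are available. Lean on these libraries where they do the work, as an engineer would, in place of code of your own. Each camera call takes 0.05 s, during which the arm holds its last target. There are 200 camera calls.

## Working session

There is one attempt and no reset: what is moved stays moved. The work goes in short steps, Python scripts to look and compute and a tool call to move; the robot and the scene stay as the last step left them, time stands still between calls to the robot, and variables do not carry over. Pictures are saved under pics/ and viewed, about 8 in all and at most 12, crops included, and the job is handed in when it is done.

Besides the shell and the picture viewer there is one more tool, called after ">>>" by a JSON object that holds its "op" and its "data", one argument or row to a line. carry_out: Moves the arm, as the interface text tells. Its arguments: {"type":"object","properties":{"targets":{"type":"array","items":{"type":"number"}},"squeeze":{"type":"number"}},"required":["targets"]}

```bash
ls; mkdir -p pics
python3 - <<'E'
from bench import r
import cv2
o=r.get_obs(); print(o)
for n in("scene","top","wrist"):
    print(n,r.camera_info(n)); cv2.imwrite(f"pics/{n}0.png",r.grab_frame(n))
E
```

```text
pics
{'clock': 0.0, 'joints': array([-1.30911844,  0.47778583,  0.02232724,  1.55645415, -0.01148127,
        1.10927942, -0.08306839]), 'qvel': array([-6.07054605e-04, -1.27457478e-04, -1.85874234e-04, -4.54773696e-05,
        1.10158091e-03,  4.76205700e-04, -1.16228363e-03]), 'tau': array([ 6.30623617e-05, -5.96450043e+01,  1.60799470e+00, -2.81205654e+01,
        1.23850303e-02,  9.54504241e-03,  9.36884021e-06]), 'tcp_pos': array([0.24374993, 0.62882362, 0.2303339 ]), 'orientation': array([ 0.28866243,  1.55145132, -0.29148552]), 'contact_force': array([ 0.10355178, -0.05034747,  0.37914974]), 'moment': array([-0.02616609, -0.07127054,  0.00515486]), 'grip_width': 0.08507094651030388}
scene {'fx': 376.6971722845477, 'fy': 376.6971722845477, 'cx': 320.5817239178253, 'cy': 199.43352308599032, 'xyz': array([ 0.28601647, -0.27023294,  1.13834755]), 'orientation': array([ 0.32394341, -0.1212798 , -0.66696187])}
top {'fx': 455.28090797212803, 'fy': 455.28090797212803, 'cx': 319.35305527676945, 'cy': 193.54175343332756, 'xyz': array([ 0.27471407, -0.01509206,  1.35325461]), 'orientation': array([ 0.14706486, -0.14814454, -1.57654442])}
wrist {'fx': 318.7684882987595, 'fy': 318.7684882987595, 'cx': 318.26355875673755, 'cy': 202.54019771656468, 'xyz': array([0.16964803, 0.65771758, 0.37265498]), 'orientation': array([-0.27835296, -0.18933907,  1.19016121])}
```

View pics/scene0.png

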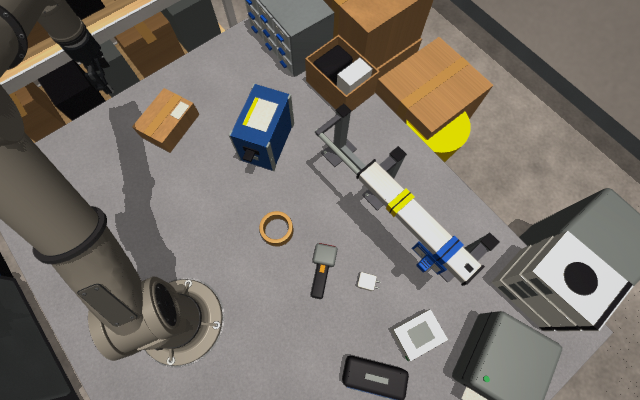

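View pics/top0.png

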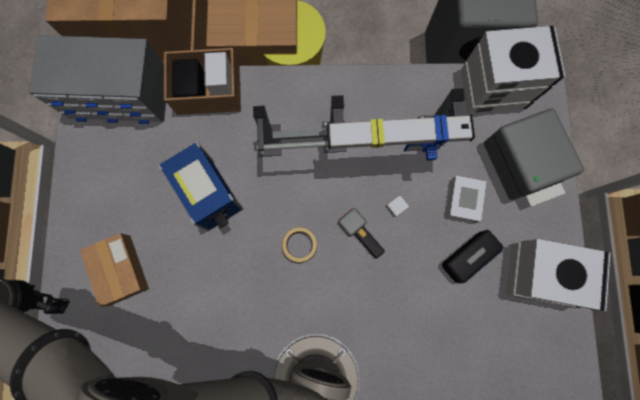

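The scene view shows the blue box at about (262,125), the rail from (320,130) to (475,270), the yellow marker at (400,202) and the blue carrier at (435,260). The top view shows the box at (200,187), the rail from (258,145) to (470,127) and the yellow marker at (377,132). I'll enlarge both to pick points.

Run:
```python
import cv2,numpy as np
s=cv2.imread("pics/scene0.png");t=cv2.imread("pics/top0.png")
def z(im,x0,y0,w,h,k):
    c=cv2.resize(im[y0:y0+h,x0:x0+w],None,fx=k,fy=k,interpolation=cv2.INTER_CUBIC)
    for i in range(0,w,10):
        cv2.line(c,(i*k,0),(i*k,4 if (x0+i)%50 else 12),(0,255,0),1)
        if (x0+i)%20==0: cv2.putText(c,str(x0+i),(i*k,22),0,.35,(0,255,0),1)
    for i in range(0,h,10):
        cv2.line(c,(0,i*k),(4 if (y0+i)%50 else 12,i*k),(0,255,0),1)
        if (y0+i)%20==0: cv2.putText(c,str(y0+i),(14,i*k+4),0,.35,(0,255,0),1)
    return c
cv2.imwrite("pics/box.png",np.hstack([z(s,220,80,80,100,5),z(t,150,140,80,100,5)]))
cv2.imwrite("pics/rail.png",np.vstack([z(s,310,100,200,100,4)[:0],z(s,310,100,190,190,3)[:, :],]))
cv2.imwrite("pics/rail2.png",z(t,245,85,240,90,3))
a=cv2.imread("pics/rail.png");b=cv2.imread("pics/rail2.png")
H=np.zeros((570,0,3),np.uint8)
cv2.imwrite("pics/railA.png",a)
```

```text
Traceback (most recent call last):
ValueError: all the input array dimensions except for the concatenation axis must match exactly, but along dimension 1, the array at index 0 has size 800 and the array at index 1 has size 570
```

View pics/box.png

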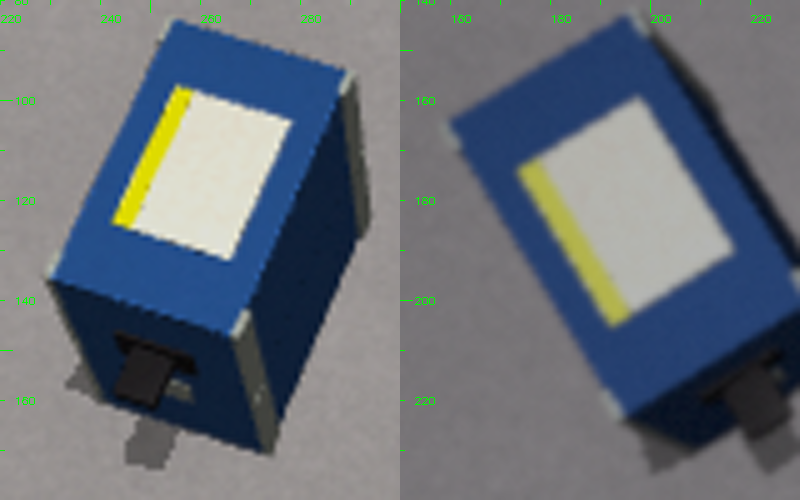

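The box crop gives clear top and bottom corners, for example scene front-left (229.6,136) and top front-left (195,223.6). The black tab is on the robot-facing front. Next, the rail views.

```bash
cat > h.py <<'E'
import cv2,numpy as np
def z(im,x0,y0,w,h,k):
    c=cv2.resize(im[y0:y0+h,x0:x0+w],None,fx=k,fy=k,interpolation=cv2.INTER_CUBIC)
    for i in range(0,w,10):
        cv2.line(c,(i*k,0),(i*k,6),(0,255,0),1)
        if (x0+i)%20==0: cv2.putText(c,str(x0+i),(i*k,18),0,.35,(0,255,0),1)
    for i in range(0,h,10):
        cv2.line(c,(0,i*k),(6,i*k),(0,255,0),1)
        if (y0+i)%20==0: cv2.putText(c,str(y0+i),(10,i*k+4),0,.35,(0,255,0),1)
    return c
E
python3 - <<'E'
from h import *
s=cv2.imread("pics/scene0.png");t=cv2.imread("pics/top0.png")
a=z(s,310,100,190,190,3)
b=z(t,250,85,230,80,3)
cv2.imwrite("pics/railA.png",np.vstack([a[:340],np.zeros((0,570,3),np.uint8)]))
c=np.zeros((600,800,3),np.uint8); a2=z(s,310,100,190,120,3); 
c[:360,:570]=a2; c[360:600,:690]=b
cv2.imwrite("pics/railB.png",c)
E
```

```text
(no output)
```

View pics/railB.png

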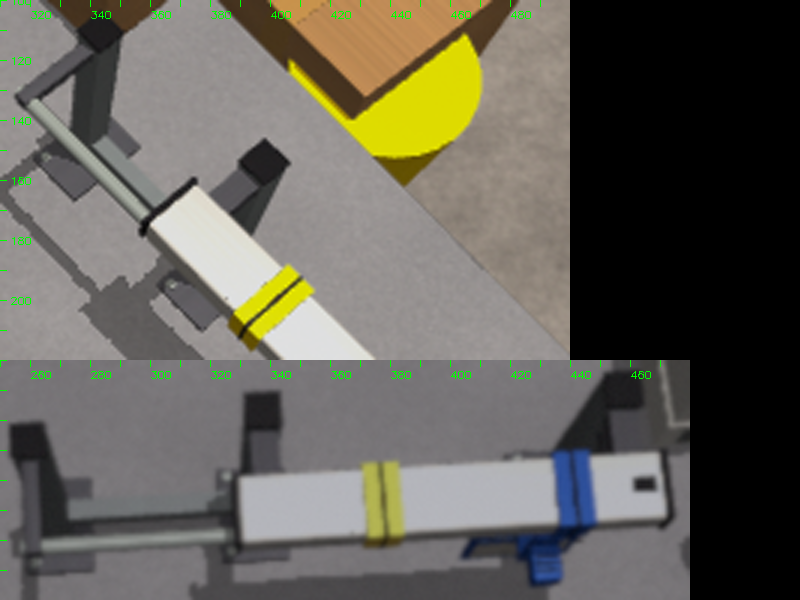

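The top-view light bar runs from (329,135) to (472,128), with the yellow line at (378,119–146) and the bar line from (263,148) to (327,144). In the scene view the yellow line runs from (392,208) to (410,193). Now fit the poses.

```bash
cat >> h.py <<'E'
from bench import r
from scipy.spatial.transform import Rotation as R
from scipy.optimize import least_squares
def proj(c,P):
    p=R.from_rotvec(c["orientation"]).inv().apply(np.atleast_2d(P)-c["xyz"])
    return np.c_[c["cx"]+c["fx"]*p[:,0]/-p[:,2], c["cy"]-c["fy"]*p[:,1]/-p[:,2]]
def fr(x,y,a,P):
    return R.from_euler('z',a).apply(np.atleast_2d(P))+[x,y,0]
E
python3 - <<'E'
from h import *
S,T=r.camera_info("scene"),r.camera_info("top")
H=.169
X=.095;Y=.058
FL,BL,BR,FR=(-X,Y),(X,Y),(X,-Y),(-X,-Y)
box=[(S,FL,H,229.6,136),(S,BL,H,254.4,84),(S,BR,H,290,94.4),(S,FR,H,267.4,147),(S,FR,0,274,170.6),(S,BR,0,294,125.6),
(T,BR,H,197.6,143),(T,BL,H,160,164.4),(T,FL,H,195,223.6),(T,FR,H,230,201.6)]
f=lambda p:np.concatenate([(proj(c,fr(*p,[*xy,z]))[0]-[u,v]) for c,xy,z,u,v in box])
s=least_squares(f,[.6,.3,-.5]); print("box",s.x,s.fun.reshape(-1,2).round(1).tolist())
def g(p):
    x,y,a,m,b=p
    o=[(T,(.036,.08,.282),329,123.7),(T,(-.022,.08,.282),329.7,146.7),(T,(.036,-.28,.282),471.3,116),(T,(-.022,-.28,.282),472.3,139),
    (S,(.036,.08,.282),375.4,161.5),(S,(-.022,.08,.282),359.5,174),
    (T,(.037,m,.284),377.3,119),(T,(-.023,m,.284),378.3,145.5),(S,(.037,m,.284),410,193.3),(S,(-.023,m,.284),392.3,208.3),
    (T,(.037,b,.284),441,115.7),(T,(-.023,b,.284),442.3,140.7)]
    e=[proj(c,fr(x,y,a,P))[0]-[u,v] for c,P,u,v in o]
    for c,A,B in((T,(263.3,147.7),(326.7,144.3)),(S,(321.7,134.3),(359,171.7))):
        q=proj(c,fr(x,y,a,[[0,.24,.23],[0,.09,.23]])); d=np.subtract(B,A)/np.hypot(*np.subtract(B,A)); n=np.array([-d[1],d[0]])
        e.append((q-A)@n)
    return np.concatenate(e)
s2=least_squares(g,[.7,-.2,0,-.05,-.2]); print("rail",s2.x,s2.fun.reshape(-1,2).round(1).tolist())
x,y,a=s.x
print("tab",fr(x,y,a,[.093-.212,0,.113]),"hinge",fr(x,y,a,[.093,0,.085]))
x,y,a,m,b=s2.x
print("open",fr(x,y,a,[0,.16,.23]),"ymark",fr(x,y,a,[0,m,.23]),"bmark",fr(x,y,a,[0,b,.23]))
E
```

```text
box [0.53269257 0.31126909 0.55370241] [[-0.2, -0.5], [0.6, -0.4], [0.5, 0.2], [-0.9, 0.6], [-0.9, 0.8], [-0.2, -1.8], [-0.4, -0.6], [-0.5, 0.3], [-0.7, 0.7], [2.6, -0.7]]
rail [ 0.62084293 -0.12102434  0.04502522 -0.04123762 -0.19866524] [[-1.3, 0.0], [-0.6, -0.3], [1.6, -0.0], [3.4, -0.6], [-0.4, -2.3], [-1.4, -0.8], [-0.5, 1.5], [0.5, -1.7], [0.1, -0.4], [0.3, 0.0], [-0.6, 1.4], [0.7, -0.3], [-0.3, -0.3], [0.5, 0.8]]
tab [[0.43147314 0.24869412 0.113     ]] hinge [[0.61179684 0.36017221 0.085     ]]
open [[0.61364133 0.0388135  0.23      ]] ymark [[ 0.62269904 -0.16222017  0.23      ]] bmark [[ 0.62978485 -0.31948824  0.23      ]]
```

```bash
cat >> h.py <<'E'
BOX=(0.5327,0.3113,0.5537); RAIL=(0.6208,-0.1210,0.045); YM=-0.0412
def ori(yaw,tilt,flip=1):
    "tool x down, leaning forward by tilt along yaw; tool y along +-left of yaw"
    f=np.array([np.cos(yaw),np.sin(yaw),0]);l=np.array([-f[1],f[0],0])
    x=np.sin(tilt)*f-np.cos(tilt)*np.array([0,0,1]); y=flip*l
    return R.from_matrix(np.c_[x,y,np.cross(x,y)])
def rows(wps,step=.055,ang=9.5,cont=None):
    "wps: list of (grip,TCP pos,Rotation[,min rows])"
    o=r.get_obs();p0=o["tcp_pos"];R0=R.from_rotvec(o["orientation"])
    p,q=p0,R0;out=[]
    for w in wps:
        g,P,Q=w[:3]; dq=(q.inv()*Q).as_rotvec()
        n=max(1,int(np.ceil(max(np.linalg.norm(P-p)/step,np.degrees(np.linalg.norm(dq))/ang))),w[3] if len(w)>3 else 1)
        for i in range(1,n+1):
            pp=p+(P-p)*i/n; qq=q*R.from_rotvec(dq*i/n)
            out.append([g,*np.round(R0.inv().apply(pp-p0),3),*np.round(np.degrees((R0.inv()*qq).as_rotvec())/5,2)])
        p,q=np.array(P),Q
    print(len(out)); 
    for k in range(0,len(out)): print(",".join(f"{v:g}" for v in out[k])+",")
def cur():
    o=r.get_obs(); M=R.from_rotvec(o["orientation"]).as_matrix()
    print("t",round(o["clock"],2),"tcp",o["tcp_pos"].round(4),"x",M[:,0].round(3),"y",M[:,1].round(3),"F",o["contact_force"].round(1),"w",round(o["grip_width"],4),"q",o["joints"].round(2))
    return o
E
python3 - <<'E'
from h import *
cur()
tab=fr(*BOX,[-.119,0,.113])[0]
for f in(1,-1): print(f,np.degrees((R.from_rotvec(r.get_obs()["orientation"]).inv()*ori(BOX[2],.52,f)).magnitude()))
M=R.from_rotvec(r.get_obs()["orientation"]).as_matrix()
f=1 if M[1,1]*np.cos(.55)-M[0,1]*np.sin(.55)>0 else -1
Q=ori(BOX[2],.52,f); x=Q.as_matrix()[:,0]
tcp=tab+x*.021
rows([(.085,tcp-x*.10,Q)])
E
```

```text
t 0.15 tcp [0.2438 0.629  0.2305] x [-0.    -0.001 -1.   ] y [ 0.361  0.932 -0.001] F [-0.4  0.1  1.4] w 0.0853 q [-1.31  0.48  0.02  1.56 -0.01  1.11 -0.08]
1 60.20671250625178
-1 129.01975507436632
8
0.085,0.006,-0.04,0.036,-1.29,-0.69,0.35,
0.085,0.012,-0.079,0.072,-2.58,-1.38,0.69,
0.085,0.019,-0.119,0.108,-3.87,-2.07,1.04,
0.085,0.025,-0.159,0.144,-5.17,-2.77,1.38,
0.085,0.031,-0.199,0.18,-6.46,-3.46,1.73,
0.085,0.037,-0.238,0.217,-7.75,-4.15,2.07,
0.085,0.043,-0.278,0.253,-9.04,-4.84,2.42,
0.085,0.049,-0.318,0.289,-10.33,-5.53,2.76,
```

>>> {"op": "carry_out", "data": {
  "targets": [0.085,0.006,-0.04,0.036,-1.29,-0.69,0.35,0.085,0.012,-0.079,0.072,-2.58,-1.38,0.69,0.085,0.019,-0.119,0.108,-3.87,-2.07,1.04,0.085,0.025,-0.159,0.144,-5.17,-2.77,1.38,0.085,0.031,-0.199,0.18,-6.46,-3.46,1.73,0.085,0.037,-0.238,0.217,-7.75,-4.15,2.07,0.085,0.043,-0.278,0.253,-9.04,-4.84,2.42,0.085,0.049,-0.318,0.289,-10.33,-5.53,2.76,0.085,0.049,-0.318,0.289,-10.33,-5.53,2.76]
}}

```text
clock: 1.27
tcp_pos: [0.389, 0.2533, 0.1841]
orientation: [-0.254, 1.071, 0.452]
contact_force: [0.5, 0.5, -1.0]
grip_width: 0.085
```

Run:
```python
from h import *
cur(); c=r.camera_info("wrist"); im=r.grab_frame("wrist")
tab=fr(*BOX,[-.119,0,.113])[0]
P=fr(*BOX,[[-.131,.014,.118],[-.131,-.014,.118],[-.095,.058,.169],[-.095,-.058,.169]])
for u in proj(c,P): cv2.circle(im,tuple(int(v) for v in u),3,(0,0,255),1); print(u.round())
cv2.imwrite("pics/w1.png",im)
Q=ori(BOX[2],.52,1); x=Q.as_matrix()[:,0]; t=tab+x*.021
rows([(.085,t,Q)])
```

```text
t 1.27 tcp [0.389  0.2533 0.1841] x [ 0.4    0.232 -0.887] y [-0.474  0.881  0.017] F [ 0.5  0.5 -1. ] w 0.085 q [-0.61  0.   -0.19  2.42  0.46  0.28  0.84]
[301. 203.]
[262. 205.]
[371. 292.]
[199. 300.]
2
0.085,0.05,-0.01,0,-0.38,-0.23,0.11,
0.085,0.1,-0.02,0,-0.75,-0.46,0.21,
```

View pics/w1.png

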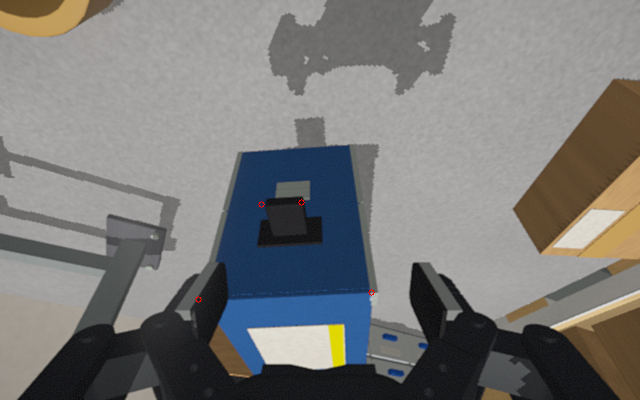

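The wrist view shows the tab tip at (266–304,199), within 4 px (2–3 mm) of the prediction. It sits between the open fingers, so I'll go in and grip it.

>>> {"op": "carry_out", "data": {
  "targets": [0.085,0.035,-0.006,0,-0.25,-0.15,0.07,0.085,0.07,-0.013,0,-0.5,-0.3,0.14,0.085,0.1,-0.019,0,-0.75,-0.45,0.2,0.085,0.1,-0.019,0,-0.75,-0.45,0.2,0.02,0.1,-0.019,0,-0.75,-0.45,0.2,0.02,0.1,-0.019,0,-0.75,-0.45,0.2,0.02,0.1,-0.019,0,-0.75,-0.45,0.2,0.02,0.1,-0.019,0,-0.75,-0.45,0.2,0.02,0.1,-0.019,0,-0.75,-0.45,0.2],
  "squeeze": 25
}}

```text
clock: 2.45
tcp_pos: [0.4395, 0.2553, 0.0947]
orientation: [-0.291, 1.023, 0.5]
contact_force: [0.5, -1.0, -1.2]
grip_width: 0.0276
```

```bash
cat >> h.py <<'E'
def lidtab(th,base):
    "shift of the tab (world) when lid goes from 0 to th"
    f=lambda t:np.array([-.212*np.cos(t)+.028*np.sin(t),0,.212*np.sin(t)+.028*np.cos(t)])
    return R.from_euler('z',BOX[2]).apply(f(th)-f(0))
E
python3 - <<'E'
from h import *
o=cur(); Q=R.from_rotvec(o["orientation"])
p=o["tcp_pos"]; off=Q.as_matrix()[:,0]*.021
rows([(.02,p+lidtab(t,0),Q) for t in np.linspace(0,1.7,13)[1:]])
E
```

```text
t 2.45 tcp [0.4395 0.2553 0.0947] x [ 0.423  0.26  -0.868] y [-0.525  0.851 -0.001] F [ 0.5 -1.  -1.2] w 0.0276 q [-0.3   0.3  -0.44  2.42  1.92  0.21 -0.44]
12
0.02,-0.023,-0,0.02,0,0,0,
0.02,-0.042,-0,0.043,0,0,0,
0.02,-0.059,-0,0.069,0,0,0,
0.02,-0.071,-0,0.096,0,0,0,
0.02,-0.08,-0,0.125,0,0,0,
0.02,-0.084,-0,0.155,0,0,0,
0.02,-0.084,-0,0.185,0,0,0,
0.02,-0.079,-0,0.215,0,0,0,
0.02,-0.071,-0,0.244,0,0,0,
0.02,-0.058,-0,0.272,0,0,0,
0.02,-0.042,-0,0.298,0,0,0,
0.02,-0.023,-0,0.321,0,0,0,
```

Gripped at 27.6 mm. Now lift along the arc.

>>> {"op": "carry_out", "data": {
  "targets": [0.02,-0.012,0,0.01,0,0,0,0.02,-0.023,0,0.02,0,0,0,0.02,-0.033,0,0.031,0,0,0,0.02,-0.042,0,0.043,0,0,0,0.02,-0.051,0,0.056,0,0,0,0.02,-0.059,0,0.069,0,0,0,0.02,-0.066,0,0.082,0,0,0,0.02,-0.071,0,0.096,0,0,0]
}}

```text
clock: 3.45
tcp_pos: [0.4792, 0.2804, 0.2039]
orientation: [-0.293, 1.025, 0.5]
contact_force: [-1.8, -2.1, -0.9]
grip_width: 0.0273
```

Run:
```python
from h import *
o=cur()
```

```text
t 3.45 tcp [0.4792 0.2804 0.2039] x [ 0.422  0.258 -0.869] y [-0.526  0.851 -0.002] F [-1.8 -2.1 -0.9] w 0.0273 q [ 0.01  0.17 -0.73  2.22  0.6   0.33  0.91]
```

>>> {"op": "carry_out", "data": {
  "targets": [0.02,-0.005,0,0.014,0,0,0,0.02,-0.009,0,0.029,0,0,0,0.02,-0.012,0,0.044,0,0,0,0.02,-0.013,0,0.059,0,0,0,0.02,-0.013,0,0.089,0,0,0,0.02,-0.008,0,0.119,0,0,0,0.02,0,0,0.148,0,0,0,0.02,0.013,0,0.176,0,0,0,0.02,0.029,0,0.202,0,0,0,0.02,0.038,0,0.214,0,0,0,0.02,0.038,0,0.214,0,0,0]
}}

```text
clock: 4.82
tcp_pos: [0.6539, 0.3908, 0.2781]
orientation: [-0.291, 1.022, 0.503]
contact_force: [-1.4, 4.3, 4.8]
grip_width: 0.0274
```

Run:
```python
from h import *
o=cur(); im=r.grab_frame("scene"); im2=r.grab_frame("top")
cv2.imwrite("pics/s2.png",np.hstack([im[40:240,180:580],im2[60:260,120:520]]))
```

```text
t 4.83 tcp [0.6539 0.3908 0.2781] x [ 0.423  0.262 -0.867] y [-0.527  0.85  -0.   ] F [-1.4  4.3  4.8] w 0.0274 q [-0.1   0.44 -0.72  1.7   0.61  0.65  1.03]
```

View pics/s2.png

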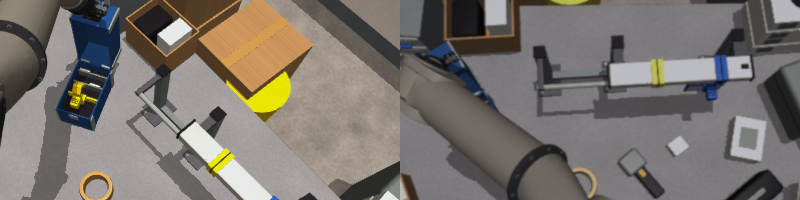

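The lid stands well back, with the yellow carrier visible in the box. Release it and back off to look into the box.

Run:
```python
from h import *
o=cur(); Q=R.from_rotvec(o["orientation"]); x=Q.as_matrix()[:,0]; p=o["tcp_pos"]
rows([(.085,p,Q,3),(.085,p-x*.09,Q),(.085,fr(*BOX,[-.09,0,.34])[0],ori(BOX[2],.35,1))])
```

```text
t 4.92 tcp [0.6531 0.3903 0.2783] x [ 0.423  0.262 -0.867] y [-0.527  0.85  -0.001] F [-1.8  5.6  4.5] w 0.0274 q [-0.1   0.44 -0.72  1.7   0.61  0.64  1.03]
9
0.085,0,0,0,-0,0,0,
0.085,0,0,0,-0,0,0,
0.085,0,0,0,-0,0,0,
0.085,-0.045,0,0,-0,0,0,
0.085,-0.09,-0,0,-0,0,0,
0.085,-0.11,-0.001,-0.043,0.01,0.49,-0,
0.085,-0.13,-0.002,-0.086,0.01,0.98,-0,
0.085,-0.15,-0.003,-0.129,0.02,1.47,-0,
0.085,-0.17,-0.003,-0.172,0.02,1.96,-0,
```

>>> {"op": "carry_out", "data": {
  "targets": [0.085,0,0,0,0,0,0,0.085,0,0,0,0,0,0,0.085,0,0,0,0,0,0,0.085,-0.045,0,0,0,0,0,0.085,-0.09,0,0,0,0,0,0.085,-0.11,0,-0.043,0,0.5,0,0.085,-0.13,0,-0.086,0,1,0,0.085,-0.15,-0.002,-0.129,0,1.5,0,0.085,-0.17,-0.003,-0.172,0,2,0,0.085,-0.17,-0.003,-0.172,0,2,0]
}}

```text
clock: 6.18
tcp_pos: [0.4545, 0.2625, 0.3398]
orientation: [-0.342, 1.192, 0.479]
contact_force: [0.7, 0.8, 0.6]
grip_width: 0.0854
```

Run:
```python
from h import *
o=cur(); c=r.camera_info("wrist"); im=r.grab_frame("wrist"); s=r.grab_frame("scene")
for X,col in((-.018,(0,0,255)),(.024,(0,255,0)),(.066,(255,0,255))):
    # carrier grip front-edge corners at z: slot floor .005, panel centre = +8mm from origin => origin at slot-8
    ox=X-.008
    P=fr(*BOX,[[ox-.051,.013,.125],[ox-.051,-.013,.125],[ox-.019,.013,.125],[ox-.019,-.013,.125]])
    for u in proj(c,P): cv2.circle(im,tuple(int(v) for v in u),3,col,1)
cv2.imwrite("pics/w2.png",np.hstack([im,np.vstack([s[40:200,200:360],s[40:200,200:360]*0,np.zeros((80,160,3),np.uint8)])]))
cv2.imwrite("pics/w2raw.png",r.grab_frame("wrist"))
```

```text
t 6.17 tcp [0.4545 0.2625 0.3398] x [ 0.289  0.175 -0.941] y [-0.526  0.851 -0.004] F [0.7 0.8 0.6] w 0.0854 q [ 0.29 -0.   -0.93  1.97  0.04  0.83  1.46]
```

View pics/w2.png

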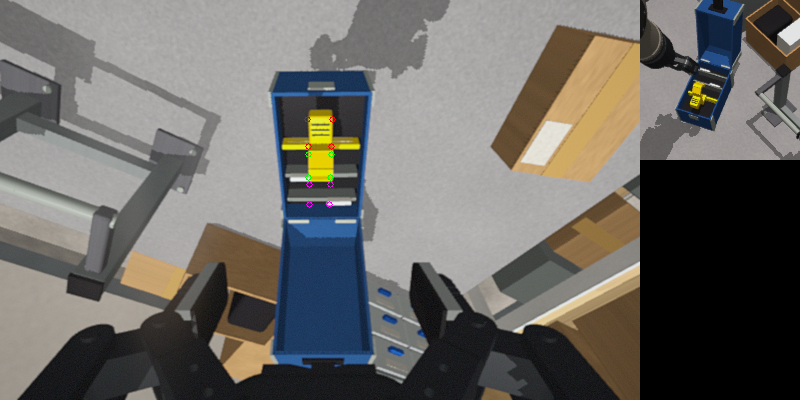

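The wrist view shows the carrier in the front slot (x −18), with its grip tip at (309–333,110). That is 9 px forward of the prediction, probably from leaning in the slot. I'll check the box corners numerically before grasping.

Run:
```python
from h import *
c=r.camera_info("wrist")
N=["front L top","front R top","front L bot","back L top","back R top","panel L top f","panel R top f","panelLback"]
P=[[-.095,.058,.085],[-.095,-.058,.085],[-.095,.058,0],[.095,.058,.085],[.095,-.058,.085],[-.021,.05,.075],[-.021,-.05,.075],[-.015,.05,.075]]
for n,u in zip(N,proj(c,fr(*BOX,P))): print(n,u.round(1))
from h import z
cv2.imwrite("pics/w2z.png",z(cv2.imread("pics/w2raw.png"),260,60,125,145,4))
```

```text
front L top [370.4  86.4]
front R top [267.1  86.2]
front L bot [362.3  65.4]
back L top [357.5 215.5]
back R top [279.6 215.3]
panel L top f [357.4 141.9]
panel R top f [279.9 141.8]
panelLback [357.1 146. ]
```

View pics/w2z.png

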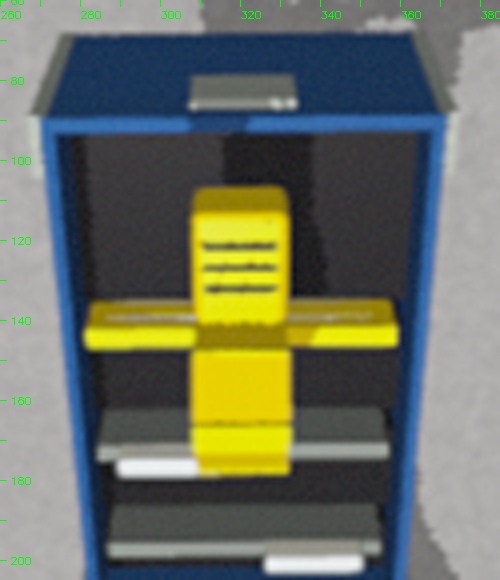

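The box sits about 2.5 mm further back than fitted. The carrier leans about 0.06 rad forward in the slot, and its grip is laterally centred. Next is the pregrasp with a 40° tilt, needed later to clear the light bar.

Run:
```python
from h import *
o=cur()
Q=ori(BOX[2],.70,1); x=Q.as_matrix()[:,0]
tcp=fr(*BOX,[-.069,.001,.112])[0]+x*.021
print(tcp)
rows([(.085,tcp-x*.09,Q)])
```

```text
t 6.33 tcp [0.4567 0.2644 0.3405] x [ 0.29   0.179 -0.94 ] y [-0.527  0.85  -0.001] F [-0.3  1.   0.6] w 0.0849 q [ 0.29  0.   -0.93  1.96  0.04  0.83  1.46]
[0.48499101 0.2829816  0.09593831]
4
0.085,0.039,0,-0.021,0,-1.01,0,
0.085,0.079,0.001,-0.041,0.01,-2.02,0,
0.085,0.118,0.001,-0.062,0.01,-3.03,0,
0.085,0.157,0.001,-0.082,0.02,-4.04,0,
```

>>> {"op": "carry_out", "data": {
  "targets": [0.085,0.039,0,-0.021,0,-1,0,0.085,0.079,0,-0.041,0,-2,0,0.085,0.118,0,-0.062,0,-3,0,0.085,0.157,0,-0.082,0,-4,0,0.085,0.157,0,-0.082,0,-4,0,0.085,0.157,0,-0.082,0,-4,0]
}}

```text
clock: 7.08
tcp_pos: [0.4349, 0.2244, 0.1592]
orientation: [-0.349, 1.003, 0.447]
contact_force: [-0.2, -0.8, -0.6]
grip_width: 0.0849
```

Run:
```python
from h import *
o=cur()
Q=ori(BOX[2],.70,1); x=Q.as_matrix()[:,0]
tcp=fr(*BOX,[-.069,.001,.112])[0]+x*.021
print(tcp-x*.09, x)
for Q in (Q,R.from_rotvec(o["orientation"])):
    x=Q.as_matrix()[:,0];tcp=fr(*BOX,[-.069,.001,.112])[0]+x*.021; rows([(.085,tcp,Q)])
```

```text
t 7.08 tcp [0.4349 0.2244 0.1592] x [ 0.461  0.198 -0.865] y [-0.511  0.856 -0.076] F [-0.2 -0.8 -0.6] w 0.0849 q [ 0.43  0.26 -1.21  2.38  1.26  0.41  0.3 ]
[0.43567445 0.25249373 0.16477411] [ 0.54796174  0.33875413 -0.76484219]
2
0.085,0.045,0.015,0.016,0.18,-1.03,0.41,
0.085,0.089,0.029,0.033,0.35,-2.07,0.82,
2
0.085,0.045,0.014,0.015,0,0,0,
0.085,0.09,0.028,0.029,0,0,0,
```

Run:
```python
from h import *
Q=ori(BOX[2],.52,1); x=Q.as_matrix()[:,0]
tcp=fr(*BOX,[-.069,.001,.112])[0]+x*.021
rows([(.085,tcp-x*.06,Q,3)])
```

```text
3
0.085,0.01,0.008,0.01,0.09,-0,0.28,
0.085,0.02,0.017,0.019,0.19,-0,0.57,
0.085,0.03,0.025,0.029,0.28,-0.01,0.85,
```

>>> {"op": "carry_out", "data": {
  "targets": [0.085,0.01,0.008,0.01,0.09,0,0.28,0.085,0.02,0.017,0.019,0.19,0,0.57,0.085,0.03,0.025,0.029,0.28,0,0.85,0.085,0.03,0.025,0.029,0.28,0,0.85]
}}

```text
clock: 7.58
tcp_pos: [0.4577, 0.267, 0.1453]
orientation: [-0.288, 1.024, 0.503]
contact_force: [-0.3, 0.8, 0.4]
grip_width: 0.0848
```

Run:
```python
from h import *
cur()
Q=ori(BOX[2],.52,1); x=Q.as_matrix()[:,0]
tcp=fr(*BOX,[-.069,.001,.112])[0]+x*.021
print(tcp-x*.06,x)
rows([(.085,tcp,Q,2)])
```

```text
t 7.58 tcp [0.4577 0.267  0.1453] x [ 0.421  0.263 -0.868] y [-0.526  0.851  0.003] F [-0.3  0.8  0.4] w 0.0848 q [ 0.34  0.39 -1.15  2.31  1.33  0.43  0.24]
[0.45700091 0.2656779  0.14584495] [ 0.42263867  0.26127845 -0.86781918]
2
0.085,0.029,-0,-0,-0.01,-0,-0.02,
0.085,0.059,-0.001,-0.001,-0.02,-0.01,-0.03,
```

>>> {"op": "carry_out", "data": {
  "targets": [0.085,0.02,0,0,0,0,0,0.085,0.04,0,0,0,0,0,0.085,0.059,-0.001,-0.001,0,0,0,0.085,0.059,-0.001,-0.001,0,0,0,0.015,0.059,-0.001,-0.001,0,0,0,0.015,0.059,-0.001,-0.001,0,0,0,0.015,0.059,-0.001,-0.001,0,0,0,0.015,0.059,-0.001,-0.001,0,0,0,0.015,0.059,-0.001,-0.001,0,0,0],
  "squeeze": 40
}}

```text
clock: 8.7
tcp_pos: [0.4826, 0.2813, 0.0942]
orientation: [-0.288, 1.023, 0.503]
contact_force: [-2.6, -1.7, 7.5]
grip_width: 0.0254
```

Run:
```python
from h import *
o=cur(); Q=R.from_rotvec(o["orientation"]); p=o["tcp_pos"]
rows([(.015,p+[0,0,.15],Q,6)])
```

```text
t 8.7 tcp [0.4826 0.2813 0.0942] x [ 0.422  0.263 -0.868] y [-0.526  0.851  0.003] F [-2.6 -1.7  7.5] w 0.0254 q [ 0.21  0.54 -1.04  2.29  1.63  0.5   0.  ]
6
0.015,-0.022,0,0.012,0,0,0,
0.015,-0.043,0,0.025,0,0,0,
0.015,-0.065,0,0.037,0,0,0,
0.015,-0.087,0,0.05,0,0,0,
0.015,-0.108,0,0.062,0,0,0,
0.015,-0.13,0,0.075,0,0,0,
```

>>> {"op": "carry_out", "data": {
  "targets": [0.015,-0.011,0,0.006,0,0,0,0.015,-0.022,0,0.012,0,0,0,0.015,-0.043,0,0.025,0,0,0,0.015,-0.065,0,0.037,0,0,0,0.015,-0.087,0,0.05,0,0,0,0.015,-0.108,0,0.062,0,0,0,0.015,-0.13,0,0.075,0,0,0,0.015,-0.13,0,0.075,0,0,0]
}}

```text
clock: 9.7
tcp_pos: [0.484, 0.2813, 0.2457]
orientation: [-0.288, 1.021, 0.501]
contact_force: [-0.1, -0.8, -1.5]
grip_width: 0.025
```

Run:
```python
from h import *
o=cur(); c=r.camera_info("wrist"); im=r.grab_frame("wrist"); s=r.grab_frame("scene")
cv2.imwrite("pics/w3.png",np.hstack([z(im,190,80,240,300,2),z(s,225,70,80,120,4)[:600] if 0 else cv2.resize(s[70:190,225:305],(320,480))[:, :] if 0 else np.vstack([cv2.resize(s[60:180,225:305],(320,480)),np.zeros((120,320,3),np.uint8)])]))
# carrier model assuming upright, grip pt (-.038,0,.108) at grasp
np.save("g.npy",[1])
```

```text
t 9.7 tcp [0.484  0.2813 0.2457] x [ 0.424  0.263 -0.866] y [-0.525  0.851  0.002] F [-0.1 -0.8 -1.5] w 0.025 q [ 0.58  0.29 -1.39  2.15  0.79  0.53  0.79]
```

View pics/w3.png

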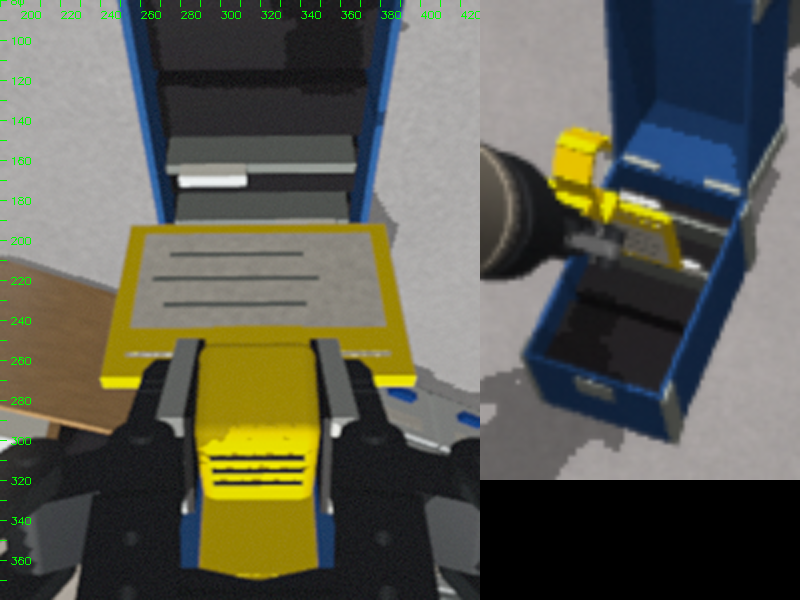

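Only the carrier came out, gripped squarely, and the dividers stay in the box. I'll fit its pose in hand from the panel corners (256.5,193), (383.5,193), (241,268), (397.5,268.5) and the grip edges.

```bash
cat > fit.py <<'E'
from h import *
o=r.get_obs(); c=r.camera_info("wrist"); Qt=R.from_rotvec(o["orientation"])
pts=[((.005,-.05,0),256.5,193),((.005,.05,0),383.5,193),((.005,-.05,.07),241,268),((.005,.05,.07),397.5,268.5),((.011,-.05,.07),241,273),((.011,.05,.07),397.5,273),
((-.051,-.013,.120),290,291),((-.051,.013,.120),349.5,291)]
Pm=np.array([p[0] for p in pts]);uv=np.array([p[1:] for p in pts])
def f(v): return (proj(c,R.from_rotvec(v[3:]).apply(Pm)+v[:3])-uv).ravel()
g0=fr(*BOX,[-.03,0,.157])[0]
s=least_squares(f,[*g0,0,0,BOX[2]],loss="soft_l1")
T=R.from_rotvec(s.x[3:])
print(s.x[:3],T.as_euler('ZYX',degrees=True),s.fun.reshape(-1,2).round(1).tolist())
rel=Qt.inv()*T; off=Qt.inv().apply(s.x[:3]-o["tcp_pos"])
seat=Qt.inv().apply(s.x[:3]+T.apply([0,0,.138])-o["tcp_pos"])
print("grip pt in tool",Qt.inv().apply(s.x[:3]+T.apply([-.038,0,.108])-o["tcp_pos"]),"seat in tool",seat)
np.savez("carr.npz",rel=rel.as_quat(),off=off)
E
python3 fit.py
```

```text
[0.51456342 0.30080055 0.15227697] [31.87978483 -4.14922085  0.37532567] [[0.1, 0.4], [-0.7, 0.5], [-0.4, -0.6], [0.9, -0.7], [1.2, -0.2], [-0.7, 0.2], [-3.9, 0.1], [1.8, 0.2]]
grip pt in tool [-1.60121703e-02  3.29526738e-05 -5.53237111e-05] seat in tool [-2.66447219e-02  3.13095662e-05  4.71775975e-02]
```

```bash
cat >> h.py <<'E'
def tool(x,y,zz,dyaw=0):
    "tool pose for the carrier upright with origin at rail-frame x,y, height zz"
    d=np.load("carr.npz"); C=R.from_euler('z',RAIL[2]+dyaw); Q=C*R.from_quat(d["rel"]).inv()
    return fr(*RAIL,[x,y,zz])[0]-Q.apply(d["off"]),Q
E
python3 - <<'E'
from h import *
o=cur()
p,Q=tool(-.07,.16,.145); print(p)
rows([(.015,p,Q)],step=.04,ang=5)
E
```

```text
t 9.8 tcp [0.4829 0.2802 0.2434] x [ 0.422  0.262 -0.868] y [-0.525  0.851  0.002] F [-0.5  1.1 -1.6] w 0.0256 q [ 0.58  0.29 -1.38  2.15  0.79  0.53  0.79]
[0.51267983 0.03416075 0.23858449]
7
0.015,-0.007,-0.032,-0.013,0.74,0.12,-0.4,
0.015,-0.014,-0.064,-0.026,1.47,0.23,-0.8,
0.015,-0.02,-0.096,-0.04,2.21,0.35,-1.2,
0.015,-0.027,-0.129,-0.053,2.95,0.47,-1.59,
0.015,-0.034,-0.161,-0.066,3.68,0.59,-1.99,
0.015,-0.041,-0.193,-0.079,4.42,0.7,-2.39,
0.015,-0.048,-0.225,-0.092,5.16,0.82,-2.79,
```

>>> {"op": "carry_out", "data": {
  "targets": [0.015,-0.007,-0.032,-0.013,0.74,0.12,-0.4,0.015,-0.014,-0.064,-0.026,1.47,0.23,-0.8,0.015,-0.02,-0.096,-0.04,2.21,0.35,-1.2,0.015,-0.027,-0.129,-0.053,2.95,0.47,-1.59,0.015,-0.034,-0.161,-0.066,3.68,0.59,-1.99,0.015,-0.041,-0.193,-0.079,4.42,0.7,-2.39,0.015,-0.048,-0.225,-0.092,5.16,0.82,-2.79,0.015,-0.048,-0.225,-0.092,5.16,0.82,-2.79,0.015,-0.048,-0.225,-0.092,5.16,0.82,-2.79]
}}

```text
clock: 10.92
tcp_pos: [0.5126, 0.0346, 0.2386]
orientation: [-0.027, 1.124, 0.035]
contact_force: [0.2, 0.5, -1.6]
grip_width: 0.0254
```

Run:
```python
from h import *
o=cur()
p,Q=tool(-.07,.16,.145); print(p,Q.as_matrix()[:,0],Q.as_matrix()[:,1])
c=r.camera_info("wrist"); im=r.grab_frame("wrist"); s=r.grab_frame("scene")
for P in ([0,.24,.23],[0,.16,.23],[0,.08,.23],[-.022,.08,.252],[-.022,.0,.252]):
    u=proj(c,fr(*RAIL,P))[0]; print(u.round()); 
    if 0<u[0]<640 and 0<u[1]<400: cv2.circle(im,tuple(int(v) for v in u),4,(0,0,255),1)
cv2.imwrite("pics/w4.png",np.hstack([im,np.vstack([cv2.resize(s[70:270,250:330],(160,400))])]))
p1,Q1=tool(0,.16,.142); rows([(.015,p1,Q1)],step=.015)
```

```text
t 10.93 tcp [0.5126 0.0346 0.2386] x [ 0.431  0.014 -0.902] y [-0.041  0.999 -0.004] F [ 0.2  0.5 -1.6] w 0.0254 q [ 1.04  0.15 -1.33  2.19  0.5   0.53  0.98]
[0.51267983 0.03416075 0.23858449] [ 0.43197608  0.01322983 -0.90178802] [-0.04107119  0.99914363 -0.00501589]
[427. 336.]
[319. 336.]
[211. 335.]
[194. 354.]
[ 71. 354.]
5
0.015,0.007,-0,0.012,0,-0,-0,
0.015,0.013,-0,0.025,0.01,-0,-0,
0.015,0.02,-0,0.037,0.01,-0,-0.01,
0.015,0.027,-0.001,0.049,0.01,-0,-0.01,
0.015,0.033,-0.001,0.062,0.01,-0,-0.01,
```

View pics/w4.png

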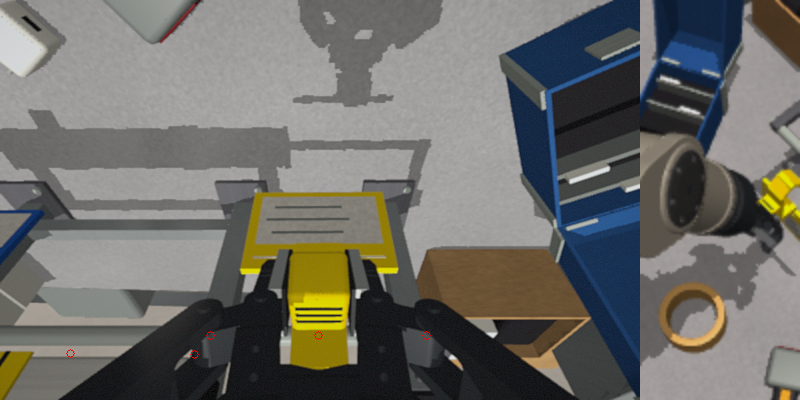

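The wrist view shows the bar at row 335, as predicted. The carrier hangs level in the grip at the open end, so move forward over the bar and lower.

>>> {"op": "carry_out", "data": {
  "targets": [0.015,0.007,0,0.012,0,0,0,0.015,0.013,0,0.025,0,0,0,0.015,0.02,0,0.037,0,0,0,0.015,0.027,0,0.049,0,0,0,0.015,0.033,-0.001,0.062,0,0,0,0.015,0.033,-0.001,0.062,0,0,0,0.015,0.033,-0.001,0.062,0,0,0]
}}

```text
clock: 11.9
tcp_pos: [0.5823, 0.0375, 0.2357]
orientation: [-0.028, 1.124, 0.036]
contact_force: [0.2, -0.6, -1.7]
grip_width: 0.0252
```

Run:
```python
from h import *
o=cur()
p1,Q1=tool(0,.16,.142); print(p1); p2,_=tool(0,.16,.098);p3,_=tool(0,.16,.089); rows([(.015,p2,Q1),(.015,p3,Q1)],step=.009)
```

```text
t 11.9 tcp [0.5823 0.0375 0.2357] x [ 0.431  0.015 -0.902] y [-0.043  0.999 -0.005] F [ 0.2 -0.6 -1.7] w 0.0252 q [ 0.79  0.31 -1.15  2.06  0.71  0.61  0.81]
[0.58260897 0.03730969 0.23558449]
7
0.015,0.008,0,-0.004,0,-0,-0,
0.015,0.016,0,-0.007,0.01,-0,-0.01,
0.015,0.024,0,-0.011,0.01,-0,-0.01,
0.015,0.032,0,-0.015,0.01,-0.01,-0.01,
0.015,0.04,0,-0.019,0.02,-0.01,-0.02,
0.015,0.044,0,-0.021,0.02,-0.01,-0.02,
0.015,0.048,0,-0.023,0.02,-0.01,-0.02,
```

>>> {"op": "carry_out", "data": {
  "targets": [0.015,0.008,0,-0.004,0,0,0,0.015,0.016,0,-0.007,0,0,0,0.015,0.024,0,-0.011,0,0,0,0.015,0.032,0,-0.015,0,0,0,0.015,0.038,0,-0.018,0,0,0,0.015,0.041,0,-0.0195,0,0,0,0.015,0.041,0,-0.0195,0,0,0]
}}

```text
clock: 12.78
tcp_pos: [0.5823, 0.0374, 0.1901]
orientation: [-0.028, 1.125, 0.036]
contact_force: [0.3, -0.6, -1.1]
grip_width: 0.0259
```

Run:
```python
from h import *
o=cur()
d=np.load("carr.npz");Q=R.from_rotvec(o["orientation"]); C=Q*R.from_quat(d["rel"])
seat=o["tcp_pos"]+Q.apply(d["off"])+C.apply([0,0,.138])
print("seat in rail",R.from_euler('z',-RAIL[2]).apply(seat-[*RAIL[:2],0]),C.as_euler('ZYX',degrees=True))
```

```text
t 12.78 tcp [0.5823 0.0374 0.1901] x [ 0.431  0.015 -0.902] y [-0.043  0.999 -0.004] F [ 0.3 -0.6 -1.1] w 0.0259 q [ 0.68  0.36 -1.04  2.11  0.86  0.55  0.67]
seat in rail [-2.24362960e-04  1.60157739e-01  2.34452715e-01] [2.71059366 0.05288402 0.03567589]
```

>>> {"op": "carry_out", "data": {
  "targets": [0.015,0.003,0,-0.001,0,0,0,0.015,0.005,0,-0.002,0,0,0,0.015,0.006,0,-0.003,0,0,0,0.015,0.006,0,-0.003,0,0,0]
}}

```text
clock: 13.28
tcp_pos: [0.5841, 0.0379, 0.1855]
orientation: [-0.029, 1.12, 0.037]
contact_force: [-3.6, -1.4, 9.4]
grip_width: 0.0249
```

>>> {"op": "carry_out", "data": {
  "targets": [0.015,-0.001,0,0,0,0,0,0.015,-0.001,0,0,0,0,0,0.03,-0.001,0,0,0,0,0,0.045,-0.001,0,0,0,0,0,0.085,-0.001,0,0,0,0,0,0.085,-0.001,0,0,0,0,0,0.085,-0.03,0,0,0,0,0,0.085,-0.07,0,0,0,0,0,0.085,-0.11,0,0,0,0,0,0.085,-0.11,0,0,0,0,0,0.085,-0.11,0,0,0,0,0,0.085,-0.11,0,0,0,0,0]
}}

```text
clock: 14.78
tcp_pos: [0.5358, 0.037, 0.2834]
orientation: [-0.029, 1.122, 0.039]
contact_force: [0.3, 0.9, 0.3]
grip_width: 0.0849
```

Run:
```python
from h import *
o=cur()
c=r.camera_info("wrist"); im=r.grab_frame("wrist"); s=r.grab_frame("scene"); np.save("c5.npy",[c],allow_pickle=True)
C=fr(*RAIL,np.array([[.005,-.05,0],[.005,.05,0],[.005,-.05,.07],[.005,.05,.07],[-.051,-.013,.12],[-.051,.013,.12]])+[0,.16,.092])
for u in proj(c,C): print(u.round(1)); cv2.circle(im,tuple(int(v) for v in u),2,(0,0,255),1)
cv2.imwrite("pics/w5.png",np.hstack([z(im,210,120,220,200,2)[:400],z(s,290,110,120,133,3)[:400][:, :360][:399] if 0 else cv2.resize(s[100:240,290:430],(360,400))]))
```

```text
t 14.78 tcp [0.5358 0.037  0.2834] x [ 0.434  0.017 -0.901] y [-0.046  0.999 -0.004] F [0.3 0.9 0.3] w 0.0849 q [ 1.1   0.13 -1.38  2.09  0.38  0.61  1.11]
[272.7 165.1]
[362.4 165.3]
[264.9 209.7]
[369.4 209.9]
[298.5 204.2]
[334.5 204.3]
```

View pics/w5.png

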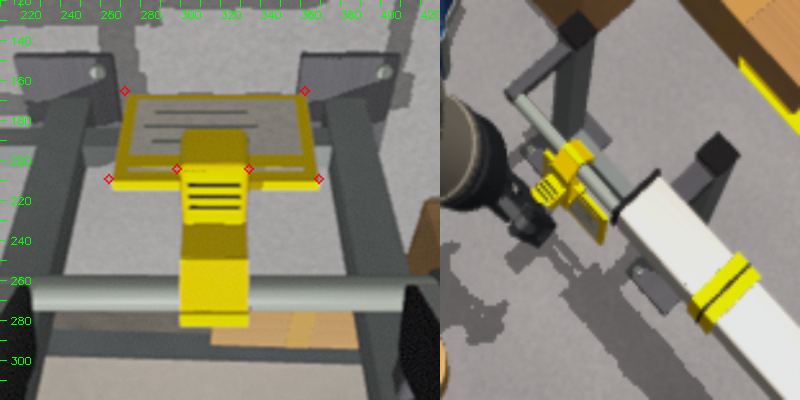

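The carrier hangs on the bar at the predicted place. Panel and grip corners agree within about 2 px and it is upright. I'll regrasp with more tilt (0.65) so the gripper clears the light bar.

```bash
cat >> h.py <<'E'
def grasp(y,back=0,tilt=.65,gx=-.041,gz=.2):
    Q=ori(RAIL[2],tilt,1); x=Q.as_matrix()[:,0]
    return fr(*RAIL,[gx,y,gz])[0]+x*(.019-back),Q
E
python3 - <<'E'
from h import *
p,Q=grasp(.16,.08); print(p,Q.as_matrix()[:,0]); rows([(.085,p,Q,4)])
E
```

```text
[0.53576494 0.03533297 0.24856111] [ 0.60457376  0.0272242  -0.7960838 ]
4
0.085,0.008,-0.001,-0.004,0.01,-0.58,0.01,
0.085,0.016,-0.001,-0.008,0.02,-1.15,0.01,
0.085,0.024,-0.002,-0.012,0.03,-1.73,0.02,
0.085,0.031,-0.002,-0.015,0.03,-2.3,0.02,
```

>>> {"op": "carry_out", "data": {
  "targets": [0.085,0.008,0,-0.004,0,-0.6,0,0.085,0.016,-0.001,-0.008,0,-1.2,0,0.085,0.024,-0.002,-0.012,0,-1.7,0,0.085,0.031,-0.002,-0.015,0,-2.3,0,0.085,0.031,-0.002,-0.015,0,-2.3,0,0.085,0.031,-0.002,-0.015,0,-2.3,0]
}}

```text
clock: 15.62
tcp_pos: [0.5364, 0.0364, 0.2495]
orientation: [-0.025, 0.921, 0.043]
contact_force: [0.3, 0.0, 0.1]
grip_width: 0.0851
```

Run:
```python
from h import *
cur()
p,Q=grasp(.16,.0); print(p,Q.as_matrix()[:,0]); rows([(.085,p,Q,4)])
```

```text
t 15.62 tcp [0.5364 0.0364 0.2495] x [ 0.604  0.027 -0.796] y [-0.048  0.999 -0.003] F [0.3 0.  0.1] w 0.0851 q [ 0.94  0.06 -1.19  2.28  0.73  0.26  0.73]
[0.58413084 0.03751091 0.18487441] [ 0.60457376  0.0272242  -0.7960838 ]
4
0.085,0.02,-0,-0,0.01,-0,0,
0.085,0.04,-0,-0.001,0.02,-0,0,
0.085,0.06,-0.001,-0.001,0.04,-0,0,
0.085,0.08,-0.001,-0.001,0.05,-0.01,0,
```

>>> {"op": "carry_out", "data": {
  "targets": [0.085,0.02,0,0,0,0,0,0.085,0.04,0,0,0,0,0,0.085,0.06,0,0,0,0,0,0.085,0.08,-0.001,-0.001,0,0,0,0.085,0.08,-0.001,-0.001,0,0,0,0.045,0.08,-0.001,-0.001,0,0,0,0.02,0.08,-0.001,-0.001,0,0,0,0.02,0.08,-0.001,-0.001,0,0,0,0.02,0.08,-0.001,-0.001,0,0,0,0.02,0.08,-0.001,-0.001,0,0,0],
  "squeeze": 25
}}

```text
clock: 16.88
tcp_pos: [0.5841, 0.0372, 0.1857]
orientation: [-0.025, 0.92, 0.043]
contact_force: [-3.5, -1.4, 5.0]
grip_width: 0.0257
```

Run:
```python
from h import *
o=cur(); Q=R.from_rotvec(o["orientation"])
d=R.from_euler('z',RAIL[2]).apply([0,1,0]); print(YM-.16)
rows([(.02,o["tcp_pos"]+d*(YM-.16),Q,14)])
```

```text
t 16.88 tcp [0.5841 0.0372 0.1857] x [ 0.605  0.026 -0.796] y [-0.048  0.999 -0.003] F [-3.5 -1.4  5. ] w 0.0257 q [ 0.59  0.29 -0.91  2.26  1.49  0.34  0.02]
-0.2012
14
0.02,0,-0.014,-0,0,0,0,
0.02,0,-0.029,-0,0,0,0,
0.02,0,-0.043,-0,0,0,0,
0.02,0,-0.057,-0,0,0,0,
0.02,0,-0.072,-0,0,0,0,
0.02,0,-0.086,-0,0,0,0,
0.02,0,-0.101,-0,0,0,0,
0.02,0,-0.115,-0,0,0,0,
0.02,0,-0.129,-0.001,0,0,0,
0.02,0,-0.144,-0.001,0,0,0,
0.02,0,-0.158,-0.001,0,0,0,
0.02,0,-0.172,-0.001,0,0,0,
0.02,0,-0.187,-0.001,0,0,0,
0.02,0,-0.201,-0.001,0,0,0,
```

>>> {"op": "carry_out", "data": {
  "targets": [0.02,0,-0.007,0,0,0,0,0.02,0,-0.014,0,0,0,0,0.02,0,-0.028,0,0,0,0,0.02,0,-0.042,0,0,0,0,0.02,0,-0.056,0,0,0,0,0.02,0,-0.07,0,0,0,0,0.02,0,-0.084,0,0,0,0,0.02,0,-0.098,0,0,0,0]
}}

```text
clock: 17.88
tcp_pos: [0.5888, -0.0623, 0.186]
orientation: [-0.025, 0.92, 0.041]
contact_force: [0.3, 1.6, 1.2]
grip_width: 0.0256
```

Run:
```python
from h import *
o=cur(); 
print(R.from_euler('z',-RAIL[2]).apply(o["tcp_pos"]-[*RAIL[:2],0]))
```

```text
t 17.88 tcp [ 0.5888 -0.0623  0.186 ] x [ 0.605  0.025 -0.796] y [-0.046  0.999 -0.004] F [0.3 1.6 1.2] w 0.0256 q [ 0.83  0.31 -0.9   2.24  1.38  0.2   0.34]
[-0.02933219  0.0600816   0.18595878]
```

>>> {"op": "carry_out", "data": {
  "targets": [0.02,0,-0.013,0,0,0,0,0.02,0,-0.026,0,0,0,0,0.02,0,-0.039,0,0,0,0,0.02,0,-0.052,0,0,0,0,0.02,0,-0.065,0,0,0,0,0.02,0,-0.078,0,0,0,0,0.02,0,-0.09,0,0,0,0,0.02,0,-0.101,0,0,0,0,0.02,0,-0.101,0,0,0,0,0.02,0,-0.101,0,0,0,0]
}}

```text
clock: 19.12
tcp_pos: [0.5934, -0.1647, 0.1863]
orientation: [-0.024, 0.92, 0.039]
contact_force: [1.7, -0.9, 0.8]
grip_width: 0.0253
```

Run:
```python
from h import *
o=cur(); 
print(R.from_euler('z',-RAIL[2]).apply(o["tcp_pos"]-[*RAIL[:2],0]))
```

```text
t 19.12 tcp [ 0.5934 -0.1647  0.1863] x [ 0.605  0.023 -0.796] y [-0.044  0.999 -0.004] F [ 1.7 -0.9  0.8] w 0.0253 q [ 1.18  0.45 -1.09  2.17  1.12  0.23  0.85]
[-0.02932351 -0.04238225  0.18632537]
```

>>> {"op": "carry_out", "data": {
  "targets": [0.03,0,0,0,0,0,0,0.045,0,0,0,0,0,0,0.07,0,0,0,0,0,0,0.085,0,0,0,0,0,0,0.085,-0.02,0,0,0,0,0,0.085,-0.05,0,0,0,0,0,0.085,-0.09,0,0,0,0,0,0.085,-0.13,0,0,0,0,0,0.085,-0.13,0,0,0,0,0,0.085,-0.13,0,0,0,0,0,0.085,-0.13,0,0,0,0,0]
}}

```text
clock: 20.5
tcp_pos: [0.5135, -0.1677, 0.2867]
orientation: [-0.023, 0.929, 0.039]
contact_force: [0.0, 0.2, -0.4]
grip_width: 0.085
```

Run:
```python
from h import *
o=cur()
c=r.camera_info("wrist"); im=r.grab_frame("wrist"); s=r.grab_frame("scene"); t=r.grab_frame("top")
C=fr(*RAIL,np.array([[.005,-.05,0],[.005,.05,0],[.005,-.05,.07],[.005,.05,.07],[-.051,-.013,.12],[-.051,.013,.12]])+[0,YM,.092])
for u in proj(c,C): print(u.round(1)); cv2.circle(im,tuple(int(v) for v in u),2,(0,0,255),1)
out=np.zeros((600,800,3),np.uint8)
out[:400,:640]=im; out[400:,:400]=s[60:260,200:600][:200]; out[400:,400:]=t[60:260,120:520]
cv2.imwrite("pics/w6.png",out)
```

```text
t 20.5 tcp [ 0.5135 -0.1677  0.2867] x [ 0.598  0.024 -0.801] y [-0.044  0.999 -0.003] F [ 0.   0.2 -0.4] w 0.085 q [ 1.75  0.07 -1.4   2.19 -0.47  0.39  2.38]
[276.1 148.2]
[363.3 148.3]
[270.7 197.7]
[368.7 197.8]
[303.2 207.4]
[336.3 207.5]
```

View pics/w6.png

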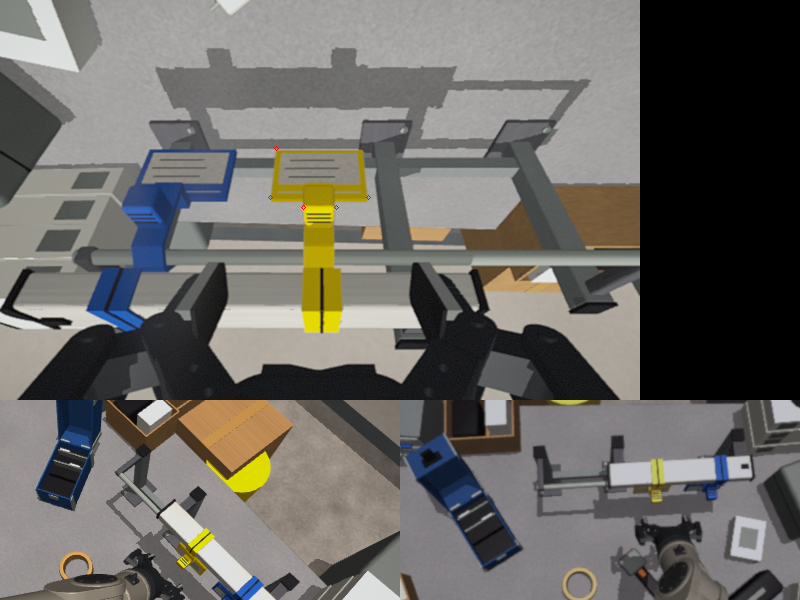

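The hook is at column 319 and the marker's centre line at 322, so about 3 mm off. The carrier is upright, the lid is open, and the dividers and blue carrier are in place. Let it settle for a moment, then hand in.

>>> {"op": "carry_out", "data": {
  "targets": [0.085,0,0,0,0,0,0,0.085,0,0,0,0,0,0,0.085,0,0,0,0,0,0,0.085,0,0,0,0,0,0,0.085,0,0,0,0,0,0,0.085,0,0,0,0,0,0,0.085,0,0,0,0,0,0,0.085,0,0,0,0,0,0]
}}

```text
clock: 21.65
tcp_pos: [0.5132, -0.1686, 0.2863]
orientation: [-0.024, 0.931, 0.036]
contact_force: [-0.1, 0.1, -0.2]
grip_width: 0.0851
```

Run:
```python
from h import *
a=r.grab_frame("wrist").astype(int); b=r.grab_frame("wrist").astype(int)
print("motion between frames (px changed in carrier area):",(abs(a-b)[130:300,260:380].max(2)>30).sum())
cur(); print(r.hand_in())
```

```text
motion between frames (px changed in carrier area): 0
t 21.75 tcp [ 0.5133 -0.1686  0.2863] x [ 0.596  0.02  -0.802] y [-0.042  0.999 -0.005] F [ 0.4 -0.3 -0.1] w 0.0851 q [ 1.75  0.07 -1.4   2.19 -0.46  0.39  2.37]
the job is handed in; nothing more can be done
None
```

I swung the lid back by its tab until it stayed open. I then lifted the yellow carrier out of the front slot and hooked it over the uncovered left end of the rail. There I regripped it with more tilt so the gripper would clear the light, slid it to the yellow marker and let go. The job was handed in at 21.75 s of the 58 s allowed.

**Last checks:**
- **Yellow carrier:** the hook is about 3 mm from the marker's centre line, going by the picture. It hangs upright, and nothing moved between the two last frames.
- **Rest of the scene:** in the pictures the lid is open, both dividers are still in the box and the blue carrier is at its marker. I saw nothing else shifted, though the arm hid part of the bench (including most of the scanner) in the last picture.
- **Robot:** the gripper is clear, with force readings at noise level.

**What disagreed:**
- **First pregrasp in the box:** at 40° of tilt the arm could not reach, so I gripped there at 30° instead, which made the regrip necessary.
- **Box position and lean:** the box sat about 2.5 mm off my first fit, and the carrier leaned about 4° in its slot. I corrected for both.

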